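Restock the spring-fed spice-jar tray

TASK

Restock the spring-fed spice tray: squeeze the pusher's handle, draw the pusher fully back and let go so that it stays on its catch, then set the loose red-capped and the loose yellow-capped jar gently upright in the lane behind the black-capped one, in either order. Then squeeze the handle again and, keeping hold of it, let the pusher come forward slowly - never let it snap - until it presses the three standing jars together against the front lip. Tip no jar and leave the salt shaker, the round pot and the pepper mill where they are.

Things in the scene. Friction and masses are not known exactly. Their poses are not given: they have to be found in the camera images.
- jar_tray: White tray fixed to the worktop, 252 mm long (its x), 58 mm wide (y), walls 4 mm thick and 40 mm high. Origin on the worktop under the lane's middle line; +x runs from the clear front lip (towards the robot) to the rear, +y to the left seen from the front. The lane is 50 mm wide, its floor 6 mm above the worktop. Inner face of the 40 mm high front lip: x = -0.130.
- pusher (a joint): How far the pusher in the lane is drawn back along the tray's +x, m; end stop 0.178. Its flat front face is at tray x = -0.126 + this value. A spring pulls it forward with 3 N (front) to 4.6 N (rear) and throws it forward if let go. It reads about 0.037 against one jar, 0.118 against three. Drawn right back to the end stop and let go, it settles back on its catch at about 0.166.
- pusher_face (a point): Middle of the pusher's flat grey front face (47 mm wide, 2 to 82 mm above the worktop), which presses on the last jar; axes parallel to the tray's.
- pusher_grip (a point): Point to grip on the pusher's upright handle, 92 mm above the worktop, 36 mm behind the front face; axes as the tray's. Handle: 28 mm along x, free from 45 to 120 mm above the worktop; left (+y) half grey and fixed, right (-y) side a red squeeze pad. In y it spans -18 to +11 mm at rest, -10 to +11 squeezed. Grip from above, a finger on each side in y.
- pusher_catch (a joint): Travel of the red squeeze pad, m: 0 = out, 0.008 = fully in. It moves a nose that hooks behind a steel tooth inside the tray's right wall at the rear; from 0.0065 on it is free of the tooth. Squeezing takes 4.5 N at first, 8 N fully in; it springs out by itself. Drawn back unsqueezed, the nose rides over the tooth on a ramp.
- jar_black: Spice jar with a black cap, 41 mm diameter, 105 mm high, 0.11 kg, origin at the centre of its underside, z up. It stands in the lane from the start, between the front lip and the pusher.
- jar_red: Loose spice jar with a red cap, 41 mm diameter, 105 mm high (cap from 85 mm up), about 0.11 kg, origin at the centre of its underside, z up. Stands on the worktop to the right of the tray; goes into the lane.
- jar_yellow: Loose spice jar with a mustard-yellow cap, 42 mm diameter, 106 mm high (cap from 86 mm up), about 0.11 kg, origin at the centre of its underside, z up. Stands on the worktop to the right of the tray; goes into the lane.
- salt_shaker: Glass salt shaker with a silver top, 44 mm diameter, 90 mm high, origin at the centre of its underside. Bystander among the loose jars: leave it.
- round_pot: Small low round pot with a gold lid, 62 mm diameter, 35 mm high, origin at the centre of its underside. Bystander behind the tray: leave it.
- pepper_mill: Brown wooden pepper mill, 58 mm diameter, 170 mm high, origin at the centre of its underside. Bystander behind and left of the tray: leave it.
Not all that is in view belongs to the job. What is shaped like the jar_red but blue is not meant. Leave any green look-alike of the jar_yellow alone.

How it is judged (in metres and radians):
On the way, in this order (a step that is already met when the one before it is completed fails the run):
1. the pusher is drawn back and, let go, stays on its catch (value of joint pusher above 0.162 m and contact force between the fingers and jar_tray below 0.5 N), for 0.3 s.
2. one of the two loose jars stands released in the lane, the pusher still on its catch (((y of jar_red in the frame of jar_tray between -0.007 and 0.007 m and z of jar_red in the frame of jar_tray between 0.002 and 0.01 m and x of jar_red in the frame of jar_tray between -0.118 and 0.022 m and angle between jar_red's own z axis and vertical below 0.12 rad and contact force between the fingers and jar_red below 0.5 N and value of joint pusher above 0.162 m) or (y of jar_yellow in the frame of jar_tray between -0.007 and 0.007 m and z of jar_yellow in the frame of jar_tray between 0.002 and 0.01 m and x of jar_yellow in the frame of jar_tray between -0.118 and 0.022 m and angle between jar_yellow's own z axis and vertical below 0.12 rad and contact force between the fingers and jar_yellow below 0.5 N and value of joint pusher above 0.162 m))), for 0.2 s.
3. both jars stand released in the lane, the pusher still on its catch (y of jar_red in the frame of jar_tray between -0.007 and 0.007 m and z of jar_red in the frame of jar_tray between 0.002 and 0.01 m and x of jar_red in the frame of jar_tray between -0.118 and 0.022 m and angle between each of jar_red, jar_yellow's own z axis and vertical below 0.12 rad and contact force between the fingers and jar_red below 0.5 N and value of joint each of pusher, pusher above 0.162 m and y of jar_yellow in the frame of jar_tray between -0.007 and 0.007 m and z of jar_yellow in the frame of jar_tray between 0.002 and 0.01 m and x of jar_yellow in the frame of jar_tray between -0.118 and 0.022 m and contact force between the fingers and jar_yellow below 0.5 N), for 0.2 s.
4. the pusher comes forward off its catch while the fingers hold it (value of joint pusher between 0.127 and 0.158 m and contact force between the fingers and jar_tray above 1 N), for 0.05 s.
At the end, for the whole second after the job is handed in: The three jars stand upright (within 0.12 rad) on the lane floor, within 7 mm of its middle line, the black-capped one in front, pressed together against the front lip by the pusher, which is off its catch (joint between 0.110 and 0.127); everything is at rest and let go (y of jar_black in the frame of jar_tray between -0.007 and 0.007 m and z of jar_black in the frame of jar_tray between 0.002 and 0.01 m and x of jar_black in the frame of jar_tray between -0.118 and -0.01 m and angle between each of jar_black, jar_red, jar_yellow's own z axis and vertical below 0.12 rad and linear speed of each of jar_black, jar_red, jar_yellow below 0.02 m/s and y of jar_red in the frame of jar_tray between -0.007 and 0.007 m and z of jar_red in the frame of jar_tray between 0.002 and 0.01 m and x of jar_red in the frame of jar_tray between -0.118 and -0.01 m and y of jar_yellow in the frame of jar_tray between -0.007 and 0.007 m and z of jar_yellow in the frame of jar_tray between 0.002 and 0.01 m and x of jar_yellow in the frame of jar_tray between -0.118 and -0.01 m and x of jar_black in the frame of jar_tray below -0.1 m and value of joint pusher between 0.11 and 0.127 m and velocity of joint pusher between -0.01 and 0.01 m/s); the robot touches nothing.
It fails at once if the pusher snaps forward: faster than 0.35 m/s anywhere forward of its catch (velocity of joint pusher below -0.35 m/s and value of joint pusher below 0.16 m).
It fails at once if a jar is tipped over 0.35 rad (angle between any of jar_black, jar_red, jar_yellow's own z axis and vertical above 0.35 rad).
It fails at once if a jar is dropped into the lane (faster than 0.5 m/s while less than 40 mm above its floor) ((linear speed of jar_red above 0.5 m/s and z of jar_red in the frame of jar_tray below 0.046 m and y of jar_red in the frame of jar_tray between -0.025 and 0.025 m and x of jar_red in the frame of jar_tray between -0.13 and 0.07 m) or (linear speed of jar_yellow above 0.5 m/s and z of jar_yellow in the frame of jar_tray below 0.046 m and y of jar_yellow in the frame of jar_tray between -0.025 and 0.025 m and x of jar_yellow in the frame of jar_tray between -0.13 and 0.07 m)).
It fails at once if the salt shaker, round pot or pepper mill is moved more than 30 mm or tipped (distance of any of salt_shaker, round_pot, pepper_mill from where it was at the start of the episode above 0.03 m or angle between any of salt_shaker, round_pot, pepper_mill's own z axis and vertical above 0.3 rad).
It also fails if it takes over 72 s, if anything falls off the work surface, if the arm or the gripper's body presses on something with over 40 N, if the wrist force passes 120 N, or if a joint passes its speed limit or range.

ROBOT

A 6-joint arm with a two-finger parallel gripper is mounted at the origin on a cart in front of the work surface, level with it; the furniture and walls round the work are solid. World frame = base frame: x ahead of the robot, y to its left, z up, the work surface at z = 0. Lengths are in m, angles in degrees, forces in N, time in s.
With the tool pointing down it reaches from about 0.25 to 0.725 m from the base axis. Payload 9.7 kg.
Tool frame: the origin (TCP) lies on the centre line of the jaws, within the pads' length; the fingertips stand 22 mm ahead of it and the grasp point (between the pads) lies 3 mm ahead of it; z points along the fingers, y is the direction in which the jaws open and shut (so a half turn about z gives the same grasp; the last joint's range is limited). The gripper opens to 85 mm and grips with 20 to 120 N. Pads are 22 mm wide; open, the fingers measure 114 mm over their backs; the gripper's body (76 mm by 85 mm) begins 54 mm behind the grasp point. The pads swing forward as they close: fully open they stand 13 mm farther back than shut.
Start: joints at [-65.489, 4.979, 10.078, 95.1, 0, 90], TCP at [0.228, -0.5, 0.253] pointing down, gripper open.
Joint ranges: [-179.16, 179.16], [-48.56, 103.87], [-65.8, 70.77], [-126.05, 130.52], [-82.76, 87.17], [-180, 180]. Speed limits (degrees/s): [127.2, 127.2, 147.25, 180, 180, 180].

INTERFACE

Orientations are given as [roll, pitch, yaw] about the fixed x, y, z axes, in that order (R = Rz(yaw) Ry(pitch) Rx(roll)).
In Python, from workcell import get_obs, camera, camera_params, job_done gives the robot as it stands.
- The arm moves only by the tool servo_tool, never from a script. Its argument "steps" is a list of rows, each an object of numbers: "x", "y", "z": the shift along the world's x, y, z in mm; "yaw": the turn about the world's z in degrees. A call has 1 to 12 rows; each row is the pose to reach, as a shift and turn from the pose measured when the call began; what a row does not reach only later rows make up. A row lasts 1/8 s, in which the tool goes at most 62.5 mm and 10.7 degrees, less where a joint would pass 70% of its speed; a pose out of reach is approached as far as the arm can. A call with a gripper value outside its range is refused whole. "grip" is the finger opening in mm, from 0 to 85.4, set as the call begins (left out, the last holds). The fingers move at their own pace and stop on an object; "grip_force" is the grip in N (left out, the last holds). Time passes only in rows, so rows that repeat a pose let the fingers close. It gives the time, the measured TCP pose, the force and the opening at its end, in the units of the state.
- get_obs(): the state, without advancing time (a new reading comes with each control period).
- camera(name): name is "side" or "top" or "wrist"; returns (picture, depth): 420x560x3 uint8, red, green, blue; 420x560 float32, m along the optical axis (not along the pixel's ray), 0 where there is no reading.
- camera_params(name): a dict with "intrinsics" (3x3 intrinsics, pixels), "rvec" (rotation vector, rad) and "tvec" (3), from world to camera coordinates, as OpenCV has them; the wrist camera has in their place "hand_eye" (4x4, takes a point from camera to tool coordinates, whose origin is the TCP and whose axes are the flange's). Camera axes: x right, y down, z forward; pixel columns grow to the right and rows downward; lengths in m; the calibration is good to about 2 mm. A picture is of the moment at which its call begins: read the wrist's pose just before it. camera_params takes no time and is no camera call.
- job_done(): hands the job in, once; it reports no verdict.
The state is a dict: "time": time; "q": joint angles; "qd": joint speeds; "joint_efforts": joint torques, N m; "ee_pos": TCP position; "tcp_rot": TCP orientation; "wrist_force": force on the tool from outside, world axes, zero at the start; "torque": the same for the moment, N m; "opening": finger opening in m.
Only numpy, scipy, OpenCV 4.12 (cv2) and the standard library are available. Lean on these libraries where they do the work, as an engineer would, in place of code of your own. Each camera call takes 0.05 s, during which the arm holds its last target.

## Working session

There is one attempt and no reset: what is moved stays moved. The work goes in short steps, Python scripts to look and compute and a tool call to move; the robot and the scene stay as the last step left them, time stands still between calls to the robot, and variables do not carry over. Pictures are saved under pics/ and viewed, and the job is handed in when it is done.

Besides the shell and the picture viewer there is one more tool, called after "Request:" as name([rows], argument=value, ...), one row to a line, values as JSON. servo_tool: Moves the arm, as the interface text tells. Its arguments: {"type":"object","properties":{"steps":{"type":"array"},"grip":{"type":"number"},"grip_force":{"type":"number"}},"required":["steps"]}

```bash
ls; mkdir -p pics
python3 - <<'E'
from workcell import *
import cv2
print(get_obs())
for n in ("side","top"):
    p,d=camera(n); cv2.imwrite(f"pics/{n}0.png",p[:,:,::-1]); print(n,camera_params(n)); 
    import numpy as np; np.save(f"pics/{n}0d.npy",d)
print(camera_params("wrist"))
E
```

```text
pics
{'time': 0.0, 'q': array([-6.54891951e+01,  5.01033092e+00,  1.00339299e+01,  9.50984903e+01,
       -2.44545727e-04,  9.00007603e+01]), 'qd': array([ 0.03797808,  0.01600664,  0.06728768, -0.00894251,  0.08768863,
       -0.04819863]), 'joint_efforts': array([-2.07135354e-04, -5.20394361e+01,  4.64801109e+01,  1.64316874e-02,
        2.95111136e-05,  2.22921521e-07]), 'ee_pos': array([ 0.228093  , -0.50025709,  0.25258573]), 'tcp_rot': array([-1.79925109e+02,  2.45539287e-04,  2.45100449e+01]), 'wrist_force': array([-0.20837711,  0.34200109,  0.4563265 ]), 'torque': array([ 0.02054698, -0.01961784, -0.01046024]), 'opening': 0.08534124048979609}
side {'intrinsics': array([[391.43590117,   0.        , 283.96299802],
       [  0.        , 391.43590117, 209.79788609],
       [  0.        ,   0.        ,   1.        ]]), 'rvec': array([ 0.10084254,  2.70270339, -1.53374769]), 'tvec': array([0.52962927, 0.02828435, 1.20320289])}
top {'intrinsics': array([[477.66349882,   0.        , 285.57975067],
       [  0.        , 477.66349882, 214.73620727],
       [  0.        ,   0.        ,   1.        ]]), 'rvec': array([ 2.17392705, -2.16806044,  0.11499483]), 'tvec': array([0.00308897, 0.54338323, 1.23305289])}
{'intrinsics': array([[304.62868537,   0.        , 277.17272449],
       [  0.        , 304.62868537, 207.68046141],
       [  0.        ,   0.        ,   1.        ]]), 'hand_eye': array([[ 1.03580538e-04, -9.64397500e-01, -2.64456898e-01,
         6.64436986e-02],
       [ 9.99999882e-01, -2.56344683e-05,  4.85154080e-04,
         1.15872309e-03],
       [-4.74660594e-04, -2.64456917e-01,  9.64397384e-01,
        -1.20074462e-01],
       [ 0.00000000e+00,  0.00000000e+00,  0.00000000e+00,
         1.00000000e+00]])}
```

View pics/top0.png

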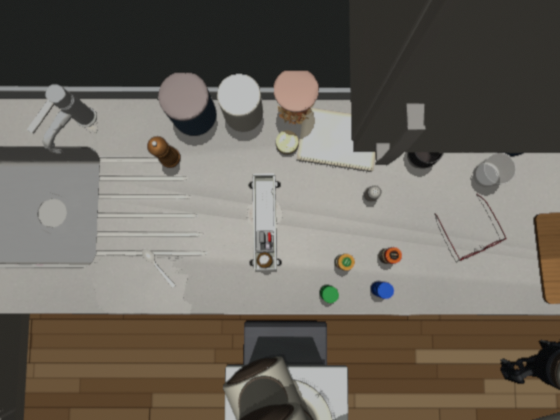

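View pics/side0.png

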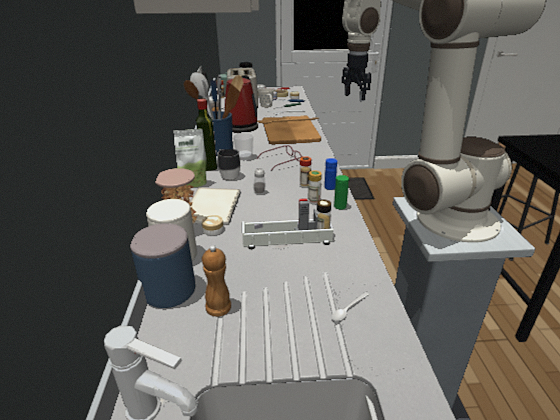

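The top view shows the tray at (265,222) with the black cap near (265,260). The yellow jar is at (346,262), red at (393,256), green at (330,295), blue at (384,290) and salt at (373,193). The lip end of the tray, at the bottom, faces the robot. Next I'll measure these.

```bash
cat > h.py <<'E'
import numpy as np, cv2
from workcell import *
def pose(name):
    c=camera_params(name)
    if name=="wrist":
        o=get_obs(); from scipy.spatial.transform import Rotation as Ro
        T=np.eye(4);T[:3,:3]=Ro.from_euler('xyz',o['tcp_rot'],degrees=True).as_matrix();T[:3,3]=o['ee_pos']
        return c['intrinsics'],T@c['hand_eye']
    R=cv2.Rodrigues(c['rvec'])[0]; M=np.eye(4); M[:3,:3]=R.T; M[:3,3]=-R.T@c['tvec']
    return c['intrinsics'],M
def onplane(K,M,uv,z):
    d=M[:3,:3]@np.linalg.solve(K,[uv[0],uv[1],1]); return M[:3,3]+d*(z-M[2,3])/d[2]
def cloud(K,M,d):
    v,u=np.mgrid[:d.shape[0],:d.shape[1]]
    P=np.stack([(u-K[0,2])/K[0,0]*d,(v-K[1,2])/K[1,1]*d,d],-1)
    return P@M[:3,:3].T+M[:3,3]
E
python3 - <<'E'
from h import *
K,M=pose("top"); p=cv2.imread("pics/top0.png"); d=np.load("pics/top0d.npy")
P=cloud(K,M,d); np.set_printoptions(precision=4,suppress=True)
print("cam",M[:3,3])
for nm,(u,v) in dict(yel=(346,262),red=(393,256),green=(330,295),blue=(384,290),black=(265,260),salt=(373,193),pot=(288,143),mill=(158,148)).items():
    w=P[v-10:v+11,u-10:u+11].reshape(-1,3); top=w[:,2].max(); t=w[w[:,2]>top-.012]
    print(nm,top,np.median(t,0),(t.min(0)+t.max(0))/2,t.max(0)-t.min(0))
for v,u in [(210,235),(240,235),(250,300),(200,320)]: print(P[v,u])
w=P[160:290,235:300].reshape(-1,3)
t=w[(w[:,2]>.033)&(w[:,2]<.047)]; r=cv2.minAreaRect((t[:,:2]*1000).astype(np.float32)); print(r,len(t))
cv2.imwrite("pics/topc.png",cv2.resize(p[160:310,220:420],None,fx=4,fy=4,interpolation=cv2.INTER_CUBIC))
E
```

```text
cam [0.4152 0.0094 1.2819]
yel 1.2818884612550434 [0.4152 0.0094 1.2819] [0.4152 0.0094 1.2819] [0. 0. 0.]
red 1.2818884612550434 [0.4152 0.0094 1.2819] [0.4152 0.0094 1.2819] [0. 0. 0.]
green 1.2818884612550434 [0.4152 0.0094 1.2819] [0.4152 0.0094 1.2819] [0. 0. 0.]
blue 1.2818884612550434 [0.4152 0.0094 1.2819] [0.4152 0.0094 1.2819] [0. 0. 0.]
black 1.2818884612550434 [0.4152 0.0094 1.2819] [0.4152 0.0094 1.2819] [0. 0. 0.]
salt 1.2818884612550434 [0.4152 0.0094 1.2819] [0.4152 0.0094 1.2819] [0. 0. 0.]
pot 1.2818884612550434 [0.4152 0.0094 1.2819] [0.4152 0.0094 1.2819] [0. 0. 0.]
mill 1.2818884612550434 [0.4152 0.0094 1.2819] [0.4152 0.0094 1.2819] [0. 0. 0.]
[0.5584 0.1408 0.0021]
[0.4775 0.1395 0.0043]
[ 0.4514 -0.0344 -0.0011]
[ 0.5871 -0.0889 -0.004 ]
((526.4964599609375, 60.71790313720703), (251.895751953125, 60.78960418701172), 1.3258072137832642) 553
```

View pics/topc.png

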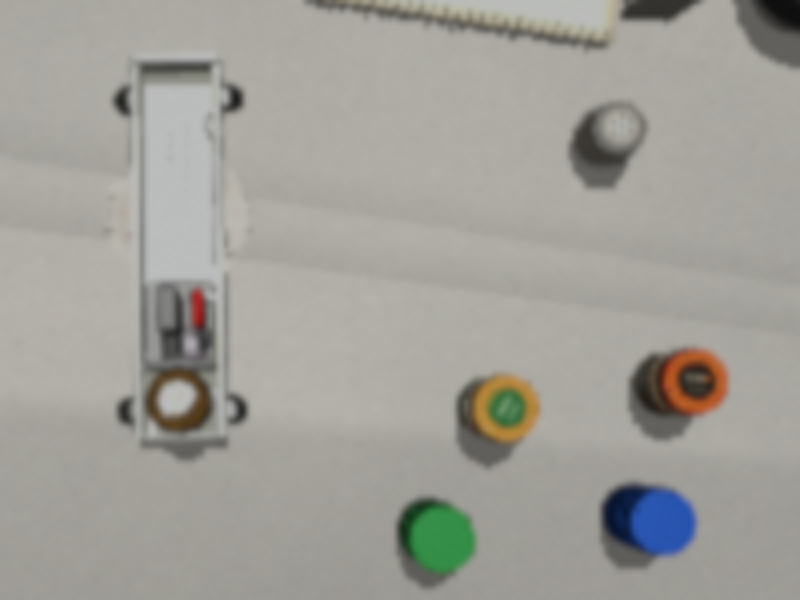

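Run:
```python
from h import *
K,M=pose("top"); p=cv2.imread("pics/top0.png"); d=np.load("pics/top0d.npy")
P=cloud(K,M,d); P[d==0]=np.nan; np.set_printoptions(precision=4,suppress=True)
hsv=cv2.cvtColor(p,cv2.COLOR_BGR2HSV)
for nm,(u,v,h) in dict(yel=(346,262,.106),red=(393,256,.105),green=(330,295,.106),blue=(384,290,.105),black=(265,260,.105),salt=(373,193,.09),pot=(288,143,.035),mill=(158,148,.17)).items():
    sl=(slice(v-14,v+15),slice(u-14,u+15)); w=P[sl].reshape(-1,3); top=np.nanmax(w[:,2]); 
    t=w[w[:,2]>top-.015]
    print(nm,round(top,4),np.median(t,0),(t.min(0)+t.max(0))/2,t.max(0)-t.min(0),len(t))
# tray rim
w=P[165:285,235:295].reshape(-1,3)
t=w[(w[:,2]>.034)&(w[:,2]<.048)]; print(t.min(0),t.max(0))
# handle
t=w[(w[:,2]>.108)&(w[:,2]<.13)]; print("handle",len(t),t.min(0),t.max(0),t.mean(0))
# colour masks on plane
def blob(m,z,nm):
    n,l,s,c=cv2.connectedComponentsWithStats(m.astype(np.uint8))
    for i in range(1,n):
        if s[i,4]>25: 
            k=(l==i).astype(np.uint8); cs=cv2.findContours(k,0,2)[0][0]; cc,r=cv2.minEnclosingCircle(cs); print(nm,s[i],cc,onplane(K,M,cc,z),"r mm",r*(M[2,3]-z)/K[0,0]*1000)
S=hsv[...,1]>150
H=hsv[...,0]
box=np.zeros(H.shape,bool); box[170:310,245:420]=1
blob(S&box&(H>13)&(H<28),.106,"yel"); blob(S&box&((H<11)|(H>172)),.105,"red");blob(S&box&(H>45)&(H<80),.106,"grn");blob(S&box&(H>100)&(H<125),.105,"blu")
```

```text
yel 0.1102 [ 0.4218 -0.1437  0.1043] [ 0.4219 -0.1439  0.103 ] [0.0392 0.0399 0.0144] 226
red 0.1107 [ 0.438  -0.2595  0.1041] [ 0.4381 -0.2606  0.1033] [0.037  0.0395 0.0149] 222
green 0.1109 [ 0.3417 -0.1038  0.1044] [ 0.3415 -0.1041  0.1041] [0.0392 0.0392 0.0136] 229
blue 0.1101 [ 0.3517 -0.2382  0.1041] [ 0.3513 -0.2388  0.1026] [0.0393 0.0391 0.0149] 228
black 0.1175 [0.4238 0.0573 0.1103] [0.425  0.0574 0.1101] [0.0366 0.0392 0.0147] 211
salt 0.0935 [ 0.5981 -0.2204  0.0841] [ 0.5978 -0.2208  0.086 ] [0.0289 0.0292 0.0149] 120
pot 0.0431 [0.7403 0.0013 0.0335] [0.7403 0.0012 0.0356] [0.0623 0.0589 0.0148] 399
mill 0.1716 [0.6992 0.3184 0.1593] [0.7    0.319  0.1641] [0.0296 0.0287 0.015 ] 71
[0.4009 0.029  0.034 ] [0.6528 0.0934 0.0478]
handle 267 [0.4067 0.0401 0.1081] [0.4943 0.077  0.1272] [0.443  0.058  0.1135]
yel [338 255  16  15 103] (345.5, 261.8333435058594) [ 0.4198 -0.1423  0.106 ] r mm 19.00699465241685
red [385 248  16  15  80] (392.4166564941406, 255.2708282470703) [ 0.4361 -0.258   0.105 ] r mm 19.97187195140317
grn [321 286  17  16 204] (329.0, 293.0) [ 0.3441 -0.1013  0.106 ] r mm 21.177027337614483
blu [372 283  21  15 264] (382.0, 289.5) [ 0.3528 -0.2308  0.105 ] r mm 26.104209531128756
```

Both methods agree:

| Item | x (m) | y (m) | Note |
|---|---|---|---|
| Yellow jar | 0.421 | -0.143 | |
| Red jar | 0.437 | -0.259 | |
| Handle grip | about 0.482 | about 0.060 | |

The tray's x axis is turned about 1.3°, with its front outer edge at x≈0.401. I'll move above the handle and look with the wrist camera.

Request:
servo_tool([
  {"x": 25, "y": 56, "z": 0, "yaw": -3},
  {"x": 50, "y": 112, "z": 0, "yaw": -6},
  {"x": 75, "y": 168, "z": 0, "yaw": -9},
  {"x": 100, "y": 224, "z": 0, "yaw": -12},
  {"x": 125, "y": 280, "z": 0, "yaw": -15},
  {"x": 150, "y": 336, "z": 0, "yaw": -18},
  {"x": 175, "y": 392, "z": 0, "yaw": -21},
  {"x": 200, "y": 448, "z": 0, "yaw": -23.2},
  {"x": 225, "y": 504, "z": 0, "yaw": -23.2},
  {"x": 252, "y": 560, "z": 0, "yaw": -23.2},
  {"x": 252, "y": 560, "z": 0, "yaw": -23.2},
  {"x": 252, "y": 560, "z": 0, "yaw": -23.2},
], grip=85)

```text
time: 1.6
ee_pos: [0.4813, 0.033, 0.2523]
tcp_rot: [-178.8, 0.1, 3.3]
wrist_force: [-0.6, -0.2, 0.6]
opening: 0.0848
```

Run:
```python
from h import *
K,M=pose("wrist"); o=get_obs(); print(o['ee_pos'],o['tcp_rot'],o['time'])
p,d=camera("wrist"); p=p[:,:,::-1].copy(); cv2.imwrite("pics/w1.png",p); np.save("pics/w1d.npy",d)
np.set_printoptions(precision=4,suppress=True)
P=cloud(K,M,d); P[d==0]=np.nan
Z=P[...,2]; Y=P[...,1];X=P[...,0]
m=(Y>.0)&(Y<.12)&(X>.38)&(X<.67)
for nm,lo,hi in [("handle top",.112,.13),("rim",.036,.046)]:
    t=P[m&(Z>lo)&(Z<hi)]; print(nm,len(t)); 
    if len(t): print(np.percentile(t,[1,50,99],axis=0)); print(cv2.minAreaRect((t[:,:2]*1000).astype(np.float32)))
hsv=cv2.cvtColor(p,cv2.COLOR_BGR2HSV)
r=(hsv[...,1]>140)&((hsv[...,0]<8)|(hsv[...,0]>172))&m
print("red",r.sum(),np.percentile(P[r],[2,50,98],axis=0) if r.sum() else 0)
```

```text
[0.48129045 0.03298889 0.25233636] [-1.78825356e+02  7.91048247e-02  3.33769215e+00] 1.6
handle top 731
[[0.4245 0.0384 0.1121]
 [0.484  0.0568 0.1189]
 [0.4966 0.0668 0.1215]]
((454.7937927246094, 52.09901428222656), (31.69314956665039, 84.0823745727539), 88.49473571777344)
rim 2872
[[0.4078 0.0259 0.0366]
 [0.5533 0.0403 0.0416]
 [0.6493 0.0879 0.0456]]
((528.2318725585938, 56.83852005004883), (251.78260803222656, 60.901920318603516), 1.3392778635025024)
red 282 [[0.473  0.0386 0.0639]
 [0.4878 0.042  0.1175]
 [0.4954 0.0455 0.1192]]
```

View pics/w1.png

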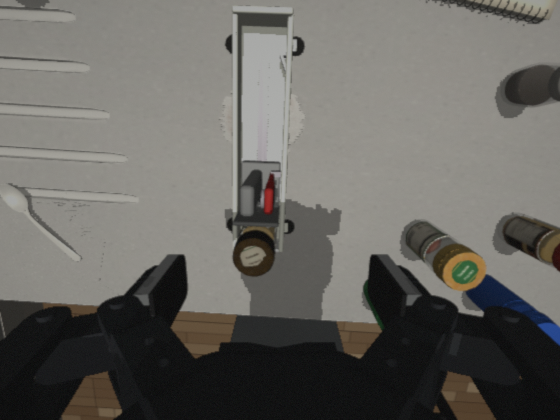

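The wrist view shows the handle at (255,190), with its red pad on the right, and the black jar at (255,250). The arm had not settled yet, so I'll settle it and measure again.

Request:
servo_tool([
  {"x": 1, "y": 26, "z": 0, "yaw": -2},
  {"x": 1, "y": 26, "z": 0, "yaw": -2},
  {"x": 1, "y": 26, "z": 0, "yaw": -2},
  {"x": 1, "y": 26, "z": 0, "yaw": -2},
])

```text
time: 2.15
ee_pos: [0.4833, 0.0353, 0.2526]
tcp_rot: [-177.8, 0.1, 3.1]
wrist_force: [0.6, -0.0, 0.4]
opening: 0.0846
```

```bash
cat > look.py <<'E'
from h import *
import sys
K,M=pose("wrist"); o=get_obs(); print(o['ee_pos'],o['tcp_rot'],o['time'],abs(o['qd']).max())
p,d=camera("wrist"); p=p[:,:,::-1].copy(); cv2.imwrite(sys.argv[1],p)
np.set_printoptions(precision=4,suppress=True)
P=cloud(K,M,d); P[d==0]=np.nan
Z=P[...,2]; Y=P[...,1];X=P[...,0]
m=(Y>.0)&(Y<.12)&(X>.38)&(X<.67)
for nm,lo,hi in [("handle top",.112,.13),("rim",.036,.046)]:
    t=P[m&(Z>lo)&(Z<hi)]; print(nm,len(t)); 
    if nm=="handle top": t=t[t[:,0]>.455]
    if len(t): print(np.percentile(t,[1,50,99],axis=0)); print(cv2.minAreaRect((t[:,:2]*1000).astype(np.float32)))
hsv=cv2.cvtColor(p,cv2.COLOR_BGR2HSV)
r=(hsv[...,1]>140)&((hsv[...,0]<8)|(hsv[...,0]>172))&m
print("red",r.sum(),np.percentile(P[r],[2,50,98],axis=0) if r.sum() else 0)
E
python3 look.py pics/w2.png
```

```text
[0.48334628 0.03530542 0.25263418] [-1.77843554e+02  5.77035427e-02  3.06531594e+00] 2.15 0.1387777038308001
handle top 731
[[0.4707 0.0383 0.113 ]
 [0.4843 0.057  0.1189]
 [0.4968 0.0672 0.1216]]
((483.1564636230469, 52.797271728515625), (28.362276077270508, 29.0698184967041), 2.0741219520568848)
rim 2978
[[0.4075 0.026  0.0366]
 [0.5547 0.0495 0.0415]
 [0.6493 0.0881 0.0456]]
((528.2410888671875, 56.63136291503906), (252.54824829101562, 60.093727111816406), 1.12411367893219)
red 280 [[0.473  0.0386 0.0628]
 [0.4876 0.0421 0.1176]
 [0.4954 0.0457 0.1194]]
```

```bash
python3 -c "
from workcell import *
o=get_obs();print(o)"
```

```text
{'time': 2.2, 'q': array([  3.01626791,  -3.92938615,   1.00993608,  94.9971199 ,
         2.15468891, 179.94376995]), 'qd': array([ 0.13805184,  0.00676119,  0.11191589, -0.00906475,  0.04793269,
        0.01091689]), 'joint_efforts': array([-9.10603185e-02, -4.21969163e+01,  4.64956748e+01,  1.61119038e-02,
        1.18803335e-01, -7.33226386e-06]), 'ee_pos': array([0.48337469, 0.03537209, 0.2526336 ]), 'tcp_rot': array([-1.77845255e+02,  5.56835367e-02,  3.07245822e+00]), 'wrist_force': array([-0.45029919, -0.08029564, -0.65597433]), 'torque': array([-0.08868338,  0.04254466, -0.04225854]), 'opening': 0.08470058779125365}
```

View pics/w2.png

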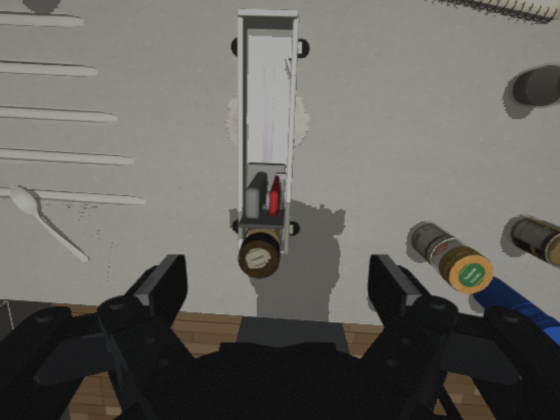

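Joint 6 sits at its 180° limit (q6 = q1 + 180 − yaw), so this yaw branch is not reachable. I'll use the half-turned grasp at yaw ≈ 181.3 instead.

Request:
servo_tool([
  {"x": 0, "y": 0, "z": 0, "yaw": 10},
  {"x": 0, "y": 6, "z": 0, "yaw": 20},
  {"x": 0, "y": 12, "z": 0, "yaw": 30},
  {"x": 0, "y": 18, "z": 0, "yaw": 40},
  {"x": 0, "y": 23, "z": 0, "yaw": 50},
  {"x": 0, "y": 23, "z": 0, "yaw": 60},
  {"x": 0, "y": 23, "z": 0, "yaw": 70},
  {"x": 0, "y": 23, "z": 0, "yaw": 80},
  {"x": 0, "y": 23, "z": 0, "yaw": 90},
  {"x": 0, "y": 23, "z": 0, "yaw": 100},
  {"x": 0, "y": 23, "z": 0, "yaw": 110},
  {"x": 0, "y": 23, "z": 0, "yaw": 120},
])

```text
time: 3.7
ee_pos: [0.4834, 0.0584, 0.2526]
tcp_rot: [-177.8, 0.1, 123.4]
wrist_force: [-0.1, 0.3, -0.5]
opening: 0.0849
```

Request:
servo_tool([
  {"x": 0, "y": 0, "z": 0, "yaw": 10},
  {"x": 0, "y": 0, "z": 0, "yaw": 20},
  {"x": 0, "y": 0, "z": 0, "yaw": 30},
  {"x": 0, "y": 0, "z": 0, "yaw": 40},
  {"x": 0, "y": 0, "z": 0, "yaw": 50},
  {"x": 0, "y": 0, "z": 0, "yaw": 58},
  {"x": 0, "y": 0, "z": 0, "yaw": 58},
  {"x": 0, "y": 0, "z": 0, "yaw": 58},
])

```text
time: 4.7
ee_pos: [0.4834, 0.0584, 0.2526]
tcp_rot: [-177.8, 0.1, -178.8]
wrist_force: [-0.3, 0.5, -0.2]
opening: 0.0849
```

```bash
python3 look.py pics/w3.png; python3 -c "
from workcell import *
print(get_obs()['q'])"
```

```text
[0.48337036 0.05844792 0.25256497] [-1.77838414e+02  5.76153588e-02 -1.78764415e+02] 4.7 0.5735613441734698
handle top 735
[[0.4685 0.0396 0.1134]
 [0.4813 0.0582 0.1189]
 [0.4952 0.0676 0.1215]]
((482.2954406738281, 53.12849807739258), (27.616024017333984, 28.611482620239258), 2.102494955062866)
rim 2570
[[0.4026 0.0265 0.0366]
 [0.5101 0.0537 0.0414]
 [0.6486 0.0888 0.0457]]
((528.1770629882812, 57.798702239990234), (251.3466033935547, 60.73067855834961), 1.2753580808639526)
red 278 [[0.4709 0.0397 0.0822]
 [0.4784 0.0434 0.1175]
 [0.4923 0.0467 0.1194]]
[ 8.05474547 -3.49348531  1.41636902 95.10911938 -2.15284921  6.79485219]
```

View pics/w3.png

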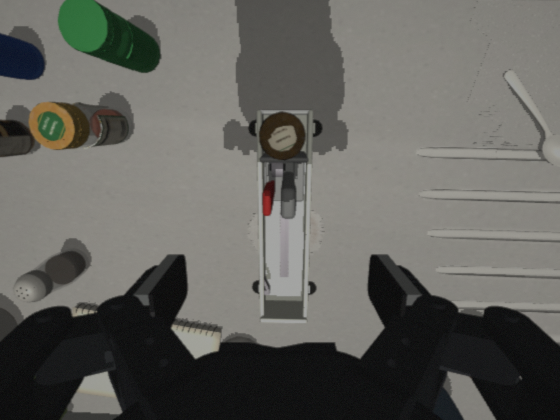

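The wrist view now shows the handle at (280,190) and the black jar at (282,135). Averaging the two half-turned looks puts the handle centre at (0.4825, 0.0530) and the tray axis at y≈0.0565 there. The tool keeps a tilt of about 2°, which is tolerable. Next I'll descend and squeeze.

Request:
servo_tool([
  {"x": -1, "y": -1.5, "z": -40, "yaw": 0},
  {"x": -1, "y": -1.5, "z": -80, "yaw": 0},
  {"x": -1, "y": -1.5, "z": -120, "yaw": 0},
  {"x": -1, "y": -1.5, "z": -145, "yaw": 0},
  {"x": -1, "y": -1.5, "z": -157, "yaw": 0},
  {"x": -1, "y": -1.5, "z": -157, "yaw": 0},
])

```text
time: 5.5
ee_pos: [0.4822, 0.0569, 0.0954]
tcp_rot: [-177.8, 0.0, -178.8]
wrist_force: [0.4, 0.6, 0.2]
opening: 0.0851
```

Request:
servo_tool([
  {"x": 0},
  {"x": 0},
  {"x": 0},
  {"x": 0},
  {"x": 0},
  {"x": 0},
], grip=0, grip_force=30)

```text
schema error: expected keys x, y, z, yaw
```

```bash
python3 look.py pics/w4.png; python3 -c "
from workcell import *
import cv2
print(get_obs()['wrist_force'],get_obs()['opening'])
p,d=camera('side');cv2.imwrite('pics/s4.png',cv2.resize(p[150:290,200:380,::-1],None,fx=4,fy=4))"
```

```text
[0.48220752 0.05690993 0.09542001] [-1.77832977e+02  1.49813500e-02 -1.78777128e+02] 5.5 1.7343751436746122
handle top 6491
[[0.4679 0.0026 0.1123]
 [0.4758 0.0581 0.1191]
 [0.4933 0.1175 0.1296]]
((481.7219543457031, 60.268558502197266), (27.463171005249023, 119.91853332519531), 2.7315614223480225)
rim 3117
[[0.402  0.0268 0.0365]
 [0.4706 0.0817 0.0415]
 [0.5545 0.087  0.0443]]
((479.7304382324219, 56.870094299316406), (155.40733337402344, 60.15910720825195), 1.1435467004776)
red 2194 [[0.4708 0.0398 0.0417]
 [0.4774 0.044  0.1148]
 [0.4919 0.0467 0.1191]]
[-0.92421079  0.28890106 -0.26782609] 0.08462649923505834
```

View pics/w4.png

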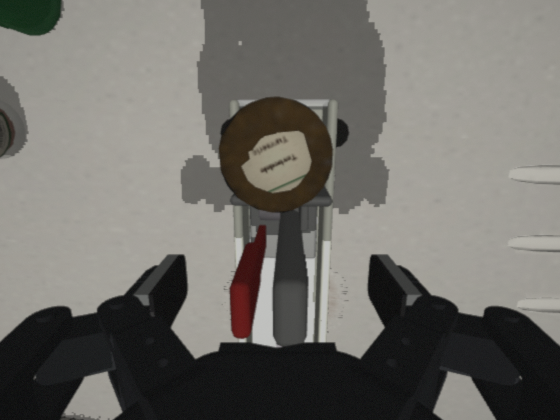

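View pics/s4.png

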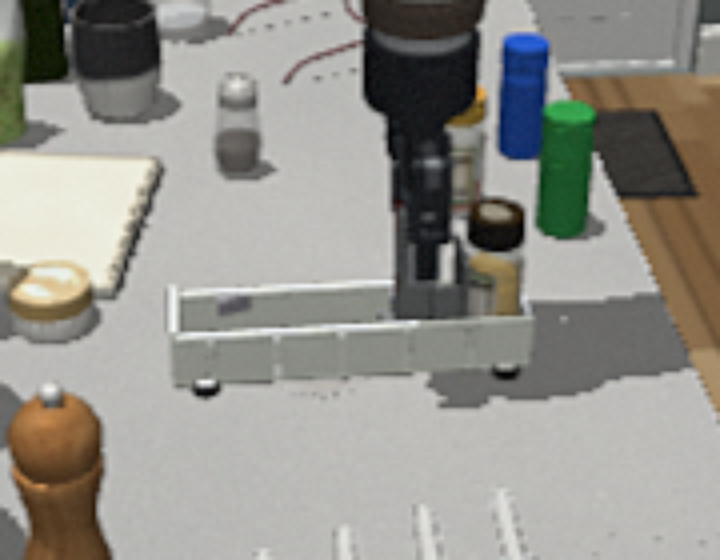

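In the wrist view the fingers straddle the handle, with red at (240,290) and grey at (290,280). The closing call was refused for its schema, so I'll repeat it.

Request:
servo_tool([
  {"x": 0, "y": 0, "z": 0, "yaw": 0},
  {"x": 0, "y": 0, "z": 0, "yaw": 0},
  {"x": 0, "y": 0, "z": 0, "yaw": 0},
  {"x": 0, "y": 0, "z": 0, "yaw": 0},
  {"x": 0, "y": 0, "z": 0, "yaw": 0},
  {"x": 0, "y": 0, "z": 0, "yaw": 0},
], grip=0, grip_force=30)

```text
time: 6.35
ee_pos: [0.4832, 0.0589, 0.0975]
tcp_rot: [-178.1, 0.2, -178.7]
wrist_force: [-1.8, 9.7, 5.6]
opening: 0.0195
```

Request:
servo_tool([
  {"x": 10, "y": 0.2, "z": 0, "yaw": 0},
  {"x": 25, "y": 0.6, "z": 0, "yaw": 0},
  {"x": 40, "y": 0.9, "z": 0, "yaw": 0},
  {"x": 55, "y": 1.2, "z": 0, "yaw": 0},
  {"x": 70, "y": 1.6, "z": 0, "yaw": 0},
  {"x": 85, "y": 1.9, "z": 0, "yaw": 0},
  {"x": 100, "y": 2.2, "z": 0, "yaw": 0},
  {"x": 115, "y": 2.6, "z": 0, "yaw": 0},
  {"x": 130, "y": 2.9, "z": 0, "yaw": 0},
  {"x": 138, "y": 3.1, "z": 0, "yaw": 0},
  {"x": 142, "y": 3.2, "z": 0, "yaw": 0},
  {"x": 142, "y": 3.2, "z": 0, "yaw": 0},
])

```text
time: 7.85
ee_pos: [0.6247, 0.0622, 0.0974]
tcp_rot: [-178.1, 0.0, -178.7]
wrist_force: [-11.7, 1.4, 8.9]
opening: 0.0193
```

```bash
python3 look.py pics/w5.png|head -2; python3 -c "
from workcell import *
print(get_obs()['wrist_force'],get_obs()['opening'])"
```

```text
[0.62467247 0.06223228 0.09744685] [-1.78140437e+02  2.64364611e-02 -1.78669458e+02] 7.85 0.3803946839735368
handle top 8417
[-11.69399292   2.36014495   9.06351557] 0.019313960693979997
```

View pics/w5.png

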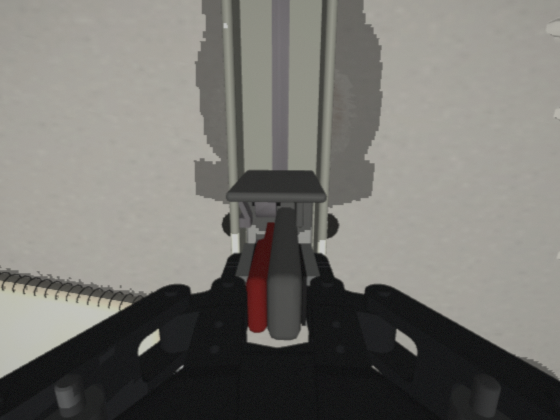

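The pusher is at the end stop: 142 mm of travel, -11.7 N in x, and the face at (277,185). Letting go.

Request:
servo_tool([
  {"x": 0, "y": 0, "z": 0, "yaw": 0},
  {"x": 0, "y": 0, "z": 0, "yaw": 0},
  {"x": 0, "y": 0, "z": 0, "yaw": 0},
  {"x": 0, "y": 0, "z": 0, "yaw": 0},
  {"x": 0, "y": 0, "z": 0, "yaw": 0},
  {"x": 0, "y": 0, "z": 0, "yaw": 0},
], grip=60)

```text
time: 8.65
ee_pos: [0.6247, 0.0622, 0.0975]
tcp_rot: [-178.1, 0.1, -178.7]
wrist_force: [-0.0, -0.2, 0.4]
opening: 0.0603
```

```bash
python3 look.py pics/w6.png; python3 -c "
from workcell import *
print(get_obs()['wrist_force'],get_obs()['opening'])"
```

```text
[0.6247411  0.06223441 0.09751428] [-1.78136448e+02  5.17460684e-02 -1.78671982e+02] 8.65 0.07612104391831706
handle top 6921
[[0.5979 0.0097 0.1124]
 [0.6129 0.0616 0.1196]
 [0.6284 0.1164 0.1298]]
((616.6489868164062, 60.22768783569336), (38.863155364990234, 119.5860824584961), 0.2351749837398529)
rim 5818
[[0.4988 0.0282 0.0366]
 [0.5658 0.0584 0.0416]
 [0.6483 0.0889 0.0453]]
((575.497314453125, 58.914085388183594), (157.05421447753906, 60.338008880615234), 1.2112914323806763)
red 2209 [[0.6    0.0425 0.0419]
 [0.6079 0.0471 0.1155]
 [0.6208 0.0495 0.1191]]
[-0.66768077 -0.40206826  0.84435714] 0.05968765492887134
```

View pics/w6.png

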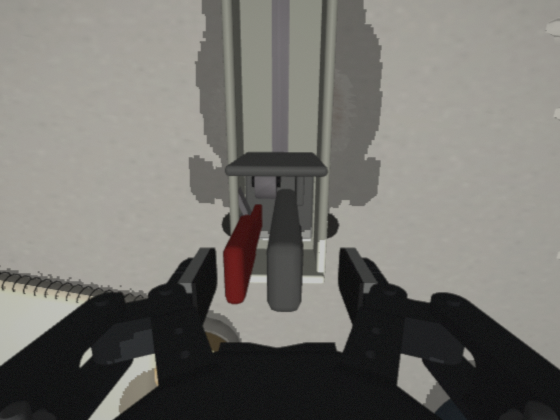

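The pusher settled about 12 mm forward with the red pad out. The red pad's edge is at 0.600 against 0.471 at the start, giving a joint value of about 0.166, so it is on its catch. Next I'll go above the yellow jar.

Request:
servo_tool([
  {"x": 0, "y": 0, "z": 50, "yaw": 0},
  {"x": 0, "y": 0, "z": 100, "yaw": 0},
  {"x": -15, "y": -15, "z": 145, "yaw": 0},
  {"x": -45, "y": -47, "z": 153, "yaw": 0},
  {"x": -83, "y": -85, "z": 153, "yaw": 0},
  {"x": -121, "y": -125, "z": 153, "yaw": 0},
  {"x": -160, "y": -162, "z": 153, "yaw": 0},
  {"x": -190, "y": -190, "z": 153, "yaw": 0},
  {"x": -204, "y": -205, "z": 153, "yaw": 0},
  {"x": -204, "y": -205, "z": 153, "yaw": 0},
  {"x": -204, "y": -205, "z": 153, "yaw": 0},
], grip=85)

```text
time: 10.07
ee_pos: [0.4211, -0.1425, 0.2506]
tcp_rot: [-178.1, 0.1, -178.7]
wrist_force: [0.6, 0.1, 0.3]
opening: 0.085
```

```bash
cat > jars.py <<'E'
from h import *
import sys
K,M=pose("wrist"); o=get_obs(); print(o['ee_pos'],o['tcp_rot'],o['time'],abs(o['qd']).max())
p,d=camera("wrist"); p=p[:,:,::-1].copy(); cv2.imwrite(sys.argv[1],p)
np.set_printoptions(precision=4,suppress=True)
P=cloud(K,M,d); P[d==0]=np.nan
Z=P[...,2]; m=((Z>.101)&(Z<.113)).astype(np.uint8)
n,l,s,c=cv2.connectedComponentsWithStats(m)
for i in range(1,n):
    if s[i,4]>150:
        t=P[l==i]; cc,r=cv2.minEnclosingCircle((t[:,:2]*1000).astype(np.float32)); print(np.round(c[i]),s[i,4],"circle",cc,r,"bgr",p[l==i].mean(0))
E
python3 jars.py pics/w7.png
```

```text
[ 0.42108728 -0.14247871  0.25060086] [-1.78141800e+02  7.41168794e-02 -1.78667912e+02] 10.075 0.6582743744952386
[329. 110.] 1979 circle (342.6293029785156, -107.48206329345703) 20.514419555664062 bgr [47.1956 80.9904 39.8727]
[169. 119.] 1828 circle (352.6397705078125, -242.58480834960938) 20.522686004638672 bgr [151.3895  80.4289  47.6472]
[279. 201.] 1561 circle (422.2001037597656, -147.47776794433594) 20.66946792602539 bgr [ 64.9769 109.4561 117.5977]
[507. 213.] 1886 circle (426.4915771484375, 54.047950744628906) 21.108224868774414 bgr [66.1935 80.5313 89.7821]
[153. 215.] 1430 circle (439.1355895996094, -263.9179382324219) 20.585357666015625 bgr [ 47.7392  71.6846 122.079 ]
[457. 382.] 164 circle (610.9895629882812, 44.20737075805664) 12.004024505615234 bgr [18.2683 18.9451 44.372 ]
```

View pics/w7.png

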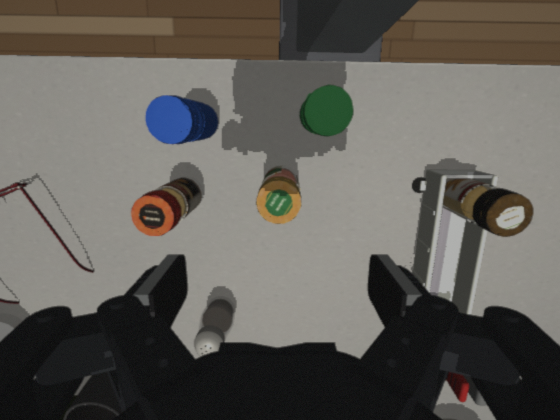

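The wrist view shows yellow at (279,200), red at (155,213), green, blue and the black jar. Wrist and top estimates agree within about 3.5 mm in y, so I'll use yellow at (0.422, -0.146). Descending and gripping.

Request:
servo_tool([
  {"x": 1, "y": -3.5, "z": -50, "yaw": 0},
  {"x": 1, "y": -3.5, "z": -100, "yaw": 0},
  {"x": 1, "y": -3.5, "z": -140, "yaw": 0},
  {"x": 1, "y": -3.5, "z": -160, "yaw": 0},
  {"x": 1, "y": -3.5, "z": -165.5, "yaw": 0},
  {"x": 1, "y": -3.5, "z": -165.5, "yaw": 0},
])

```text
time: 10.88
ee_pos: [0.4226, -0.1455, 0.0853]
tcp_rot: [-178.1, 0.1, -178.6]
wrist_force: [0.4, -0.4, -0.6]
opening: 0.0852
```

Request:
servo_tool([
  {"x": 0, "y": 0, "z": 0, "yaw": 0},
  {"x": 0, "y": 0, "z": 0, "yaw": 0},
  {"x": 0, "y": 0, "z": 0, "yaw": 0},
  {"x": 0, "y": 0, "z": 0, "yaw": 0},
  {"x": 0, "y": 0, "z": 0, "yaw": 0},
], grip=30, grip_force=25)

```text
time: 11.5
ee_pos: [0.423, -0.1453, 0.0861]
tcp_rot: [-178.2, 0.1, -178.6]
wrist_force: [-0.3, 2.8, 5.6]
opening: 0.041
```

Request:
servo_tool([
  {"x": 0, "y": 0, "z": 30, "yaw": 0},
  {"x": 0, "y": 0, "z": 75, "yaw": 0},
  {"x": 3, "y": 10, "z": 120, "yaw": 0},
  {"x": 10, "y": 40, "z": 150, "yaw": 0},
  {"x": 20, "y": 80, "z": 150, "yaw": 0},
  {"x": 30, "y": 120, "z": 150, "yaw": 0},
  {"x": 42, "y": 160, "z": 150, "yaw": 0},
  {"x": 50, "y": 190, "z": 150, "yaw": 0},
  {"x": 53, "y": 204, "z": 150, "yaw": 0},
  {"x": 53, "y": 204, "z": 150, "yaw": 0},
  {"x": 53, "y": 204, "z": 150, "yaw": 0},
])

```text
time: 12.88
ee_pos: [0.4759, 0.0578, 0.2362]
tcp_rot: [-178.2, 0.1, -178.6]
wrist_force: [0.5, 0.4, -1.0]
opening: 0.0407
```

```bash
python3 look.py pics/w8.png; python3 -c "
from workcell import *
import cv2
print(get_obs()['wrist_force'],get_obs()['opening'])
p,d=camera('side');cv2.imwrite('pics/s8.png',cv2.resize(p[110:290,220:380,::-1],None,fx=4,fy=4)[:600])"
```

```text
[0.47586729 0.05783271 0.23621086] [-1.78155860e+02  1.37235505e-01 -1.78625759e+02] 12.875 0.5001428493221145
handle top 69
rim 1086
[[0.4023 0.0264 0.038 ]
 [0.4405 0.0722 0.0414]
 [0.4984 0.0861 0.0436]]
((454.3306884765625, 56.201812744140625), (103.44718933105469, 59.563446044921875), 1.1448534727096558)
red 4 [[0.4574 0.0418 0.1823]
 [0.4588 0.0428 0.1832]
 [0.4595 0.0447 0.1838]]
[ 0.52716748 -0.1380005  -1.00331525] 0.040639268845828996
```

View pics/w8.png

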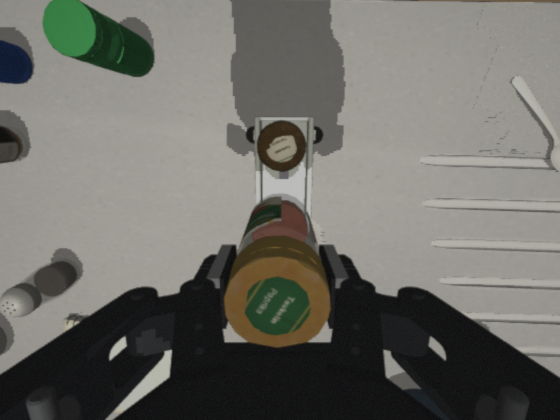

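View pics/s8.png

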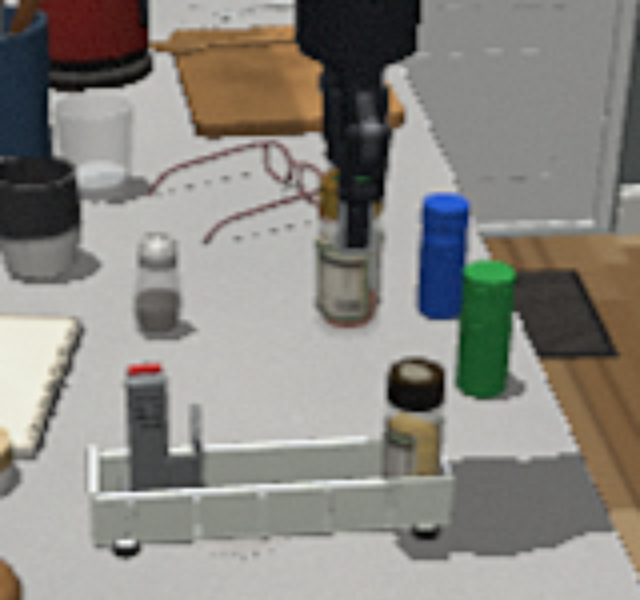

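The jar hangs between the jaws at (278,300), with the lane below it at u≈285. I'll measure jar and lane in one view, so that the camera bias cancels.

```bash
cat > rel.py <<'E'
from h import *
K,M=pose("wrist"); o=get_obs(); print(o['ee_pos'],o['time'])
p,d=camera("wrist"); P=cloud(K,M,d); P[d==0]=np.nan
X,Y,Z=P[...,0],P[...,1],P[...,2]; tz=o['ee_pos'][2]; tx,ty=o['ee_pos'][:2]
np.set_printoptions(precision=4,suppress=True)
for a in np.arange(-.09,.03,.01):
    m=(Z>tz+a)&(Z<tz+a+.01)&(abs(X-tx)<.03)&(abs(Y-ty)<.035)
    if m.sum()>20: q=P[m]; print(round(a,3),m.sum(),"y",np.nanpercentile(q[:,1],[1,99]),"mid",np.nanpercentile(q[:,1],[1,99]).mean(),"xmin",np.nanpercentile(q[:,0],1))
# rim walls: fit left/right inner walls
m=(Z>.036)&(Z<.046)&(X>.40)&(X<.65)&(Y>.0)&(Y<.12)
q=P[m]; print(cv2.minAreaRect((q[:,:2]*1000).astype(np.float32)))
for x0 in np.arange(.41,.56,.02):
    s=q[(q[:,0]>x0)&(q[:,0]<x0+.02)]
    if len(s)>30: print(round(x0+.01,3),s[:,1].min(),s[:,1].max(),(s[:,1].min()+s[:,1].max())/2)
E
python3 rel.py
```

```text
[0.47590525 0.05773031 0.23631064] 12.975
-0.09 56 y [0.0383 0.0734] mid 0.05582358759951719 xmin 0.45480036644532096
-0.08 190 y [0.0385 0.0742] mid 0.056332846777151106 xmin 0.4543173582740067
-0.07 197 y [0.0376 0.0741] mid 0.055824587319930355 xmin 0.4541743817476875
-0.06 244 y [0.0379 0.0749] mid 0.05637489029058376 xmin 0.45416313888808746
-0.05 285 y [0.0377 0.0747] mid 0.056192307095956864 xmin 0.45419164926020344
-0.04 343 y [0.0375 0.0746] mid 0.05605073737855133 xmin 0.4540795245765392
-0.03 453 y [0.0363 0.0758] mid 0.056038521132583674 xmin 0.4530685204494607
-0.02 855 y [0.0249 0.0884] mid 0.0566551482553492 xmin 0.45432581397893196
-0.01 1068 y [0.0233 0.0896] mid 0.0564747141493335 xmin 0.45479618563133084
-0.0 1508 y [0.0235 0.0899] mid 0.05669375563902647 xmin 0.4544936654313879
0.01 9322 y [0.0327 0.0812] mid 0.05697326084902553 xmin 0.45505644034781056
0.02 1426 y [0.0235 0.0922] mid 0.057851796057671025 xmin 0.46141877544563503
((454.3608093261719, 56.219032287597656), (103.23722839355469, 59.50335693359375), 1.2523808479309082)
0.42 0.02635397337791493 0.08543225934037774 0.05589311635914633
0.44 0.02630051984969517 0.08547945968359544 0.055889989766645304
0.46 0.026384292997242452 0.0860662200395584 0.05622525651840042
0.48 0.027590656392435298 0.08640340640708011 0.0569970313997577
0.5 0.027800910333052216 0.08683846484214586 0.05731968758759903
```

Jar centre (0.4752, 0.0560) against the lane centre 0.0567: the jar is upright and 0.7 mm off. Lowering.

Request:
servo_tool([
  {"x": 0, "y": 0.7, "z": -35, "yaw": 0},
  {"x": 0, "y": 0.7, "z": -70, "yaw": 0},
  {"x": 0, "y": 0.7, "z": -95, "yaw": 0},
  {"x": 0, "y": 0.7, "z": -115, "yaw": 0},
  {"x": 0, "y": 0.7, "z": -128, "yaw": 0},
  {"x": 0, "y": 0.7, "z": -137, "yaw": 0},
  {"x": 0, "y": 0.7, "z": -142, "yaw": 0},
  {"x": 0, "y": 0.7, "z": -144, "yaw": 0},
  {"x": 0, "y": 0.7, "z": -144, "yaw": 0},
])

```text
time: 14.15
ee_pos: [0.4761, 0.0585, 0.0926]
tcp_rot: [-178.2, 0.2, -178.7]
wrist_force: [-0.5, -0.0, -1.8]
opening: 0.0405
```

Request:
servo_tool([
  {"x": 0, "y": 0, "z": -0.7, "yaw": 0},
  {"x": 0, "y": 0, "z": -0.7, "yaw": 0},
])

```text
time: 14.4
ee_pos: [0.4763, 0.0586, 0.0923]
tcp_rot: [-178.2, 0.2, -178.7]
wrist_force: [1.1, -0.1, 1.3]
opening: 0.0405
```

Request:
servo_tool([
  {"x": 0, "y": 0, "z": 0, "yaw": 0},
  {"x": 0, "y": 0, "z": 0, "yaw": 0},
  {"x": 0, "y": 0, "z": 0, "yaw": 0},
  {"x": 0, "y": 0, "z": 0, "yaw": 0},
], grip=70)

```text
time: 14.9
ee_pos: [0.4764, 0.0586, 0.0923]
tcp_rot: [-178.2, 0.2, -178.7]
wrist_force: [-0.4, 0.4, 0.7]
opening: 0.07
```

Request:
servo_tool([
  {"x": 0, "y": 0, "z": 30, "yaw": 0},
  {"x": 0, "y": 0, "z": 75, "yaw": 0},
  {"x": 0, "y": 0, "z": 125, "yaw": 0},
  {"x": 0, "y": 0, "z": 160, "yaw": 0},
  {"x": 0, "y": 0, "z": 160, "yaw": 0},
], grip=85)

```text
time: 15.52
ee_pos: [0.4773, 0.0587, 0.2551]
tcp_rot: [-178.2, 0.5, -178.7]
wrist_force: [-0.7, 0.3, -0.6]
opening: 0.0852
```

```bash
python3 jars.py pics/w9.png; python3 rel.py | tail -8
```

```text
[0.4773131  0.05873853 0.25507876] [-178.20776346    0.48575781 -178.65389861] 15.525 4.253664360909904
[84. 30.] 2303 circle (342.2548522949219, -106.95256042480469) 21.269723892211914 bgr [ 59.7894 107.4077  49.6974]
[280. 141.] 1728 circle (426.5979309082031, 54.322811126708984) 20.32008934020996 bgr [49.2836 62.7425 70.5758]
[281. 197.] 1635 circle (476.02288818359375, 56.35794448852539) 20.821781158447266 bgr [ 57.907   97.5602 105.4073]
0.42 0.025531673625081006 0.08530794511795851 0.05541980937151976
0.44 0.02677359428601314 0.08547844119559782 0.05612601774080548
0.46 0.026865805147581717 0.0860699516092817 0.05646787837843171
0.48 0.02665392429269886 0.08644627759301247 0.05655010094285567
0.5 0.026648740115355195 0.08687482528365899 0.05676178269950709
0.52 0.028254553009051907 0.08742011357547239 0.05783733329226215
0.54 0.02832800444561724 0.08807190778014969 0.058199956112883464
0.56 0.029747901497507997 0.08821204313190947 0.05897997231470874
```

View pics/w9.png

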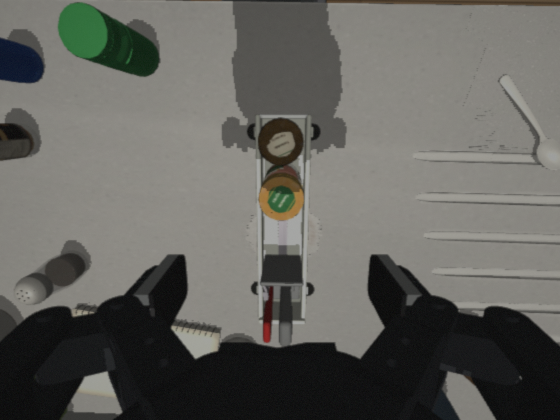

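Yellow stands at (0.476, 0.0564), with the lane centre at 0.0566. The pusher is still back. Next is the red jar.

Request:
servo_tool([
  {"x": -4, "y": -30, "z": -5, "yaw": 0},
  {"x": -10, "y": -80, "z": -5, "yaw": 0},
  {"x": -16, "y": -130, "z": -5, "yaw": 0},
  {"x": -22, "y": -180, "z": -5, "yaw": 0},
  {"x": -28, "y": -230, "z": -5, "yaw": 0},
  {"x": -34, "y": -280, "z": -5, "yaw": 0},
  {"x": -37, "y": -310, "z": -5, "yaw": 0},
  {"x": -38, "y": -321, "z": -5, "yaw": 0},
  {"x": -38, "y": -321, "z": -5, "yaw": 0},
  {"x": -38, "y": -321, "z": -5, "yaw": 0},
])

```text
time: 16.88
ee_pos: [0.4385, -0.2614, 0.2466]
tcp_rot: [-178.2, 0.2, -178.6]
wrist_force: [1.2, 0.6, 0.1]
opening: 0.0852
```

```bash
python3 jars.py pics/w10.png
```

```text
[ 0.43853555 -0.26143844  0.24663905] [-178.2019161     0.19923762 -178.60296492] 16.875 0.32336858386295403
[481.  90.] 2344 circle (343.1195983886719, -108.0327377319336) 21.05895233154297 bgr [ 66.4979 117.8281  55.6536]
[310. 100.] 2014 circle (352.987548828125, -242.70077514648438) 20.35019874572754 bgr [93.6008 51.0045 31.1082]
[281. 201.] 1556 circle (438.8193054199219, -264.2725830078125) 20.356565475463867 bgr [ 43.9518  65.2481 108.6144]
```

Request:
servo_tool([
  {"x": 0.5, "y": -0.8, "z": -50, "yaw": 0},
  {"x": 0.5, "y": -0.8, "z": -100, "yaw": 0},
  {"x": 0.5, "y": -0.8, "z": -138, "yaw": 0},
  {"x": 0.5, "y": -0.8, "z": -157, "yaw": 0},
  {"x": 0.5, "y": -0.8, "z": -161.5, "yaw": 0},
  {"x": 0.5, "y": -0.8, "z": -161.5, "yaw": 0},
])

```text
time: 17.68
ee_pos: [0.4398, -0.2623, 0.0865]
tcp_rot: [-178.1, 0.3, -178.6]
wrist_force: [0.6, -0.5, 0.5]
opening: 0.0852
```

Request:
servo_tool([
  {"x": 0, "y": 0, "z": 0, "yaw": 0},
  {"x": 0, "y": 0, "z": 0, "yaw": 0},
  {"x": 0, "y": 0, "z": 0, "yaw": 0},
  {"x": 0, "y": 0, "z": 0, "yaw": 0},
  {"x": 0, "y": 0, "z": 0, "yaw": 0},
], grip=30, grip_force=25)

```text
time: 18.3
ee_pos: [0.4401, -0.2624, 0.0874]
tcp_rot: [-178.1, 0.4, -178.6]
wrist_force: [-0.2, 2.1, 6.2]
opening: 0.0406
```

Request:
servo_tool([
  {"x": 0, "y": 0, "z": 30, "yaw": 0},
  {"x": 0, "y": 0, "z": 75, "yaw": 0},
  {"x": 3, "y": 10, "z": 120, "yaw": 0},
  {"x": 14, "y": 45, "z": 150, "yaw": 0},
  {"x": 27, "y": 95, "z": 150, "yaw": 0},
  {"x": 40, "y": 145, "z": 150, "yaw": 0},
  {"x": 54, "y": 195, "z": 150, "yaw": 0},
  {"x": 67, "y": 245, "z": 150, "yaw": 0},
  {"x": 80, "y": 290, "z": 150, "yaw": 0},
  {"x": 86, "y": 313, "z": 150, "yaw": 0},
  {"x": 88, "y": 322, "z": 150, "yaw": 0},
  {"x": 88, "y": 322, "z": 150, "yaw": 0},
])

```text
time: 19.8
ee_pos: [0.5281, 0.0595, 0.2372]
tcp_rot: [-178.1, 0.3, -178.5]
wrist_force: [-0.2, -0.6, 0.3]
opening: 0.0409
```

```bash
sleep 0; python3 rel.py; python3 jars.py pics/w11.png
```

```text
[0.52805715 0.05949307 0.23722536] 19.8
-0.09 74 y [0.0397 0.0759] mid 0.05779200685478813 xmin 0.5066265468841195
-0.08 138 y [0.0398 0.0754] mid 0.0576265598332102 xmin 0.5061703749146453
-0.07 202 y [0.0382 0.0764] mid 0.05730657790960101 xmin 0.5061263922205063
-0.06 241 y [0.0396 0.0762] mid 0.057886040325106455 xmin 0.5060882629185723
-0.05 286 y [0.0386 0.0763] mid 0.057423529796298514 xmin 0.506192380102315
-0.04 341 y [0.0389 0.0762] mid 0.057542883048052426 xmin 0.5061442652164425
-0.03 524 y [0.0382 0.0765] mid 0.05734061745334756 xmin 0.5061897341495198
-0.02 922 y [0.0266 0.09  ] mid 0.058301501567682844 xmin 0.5065645469746167
-0.01 842 y [0.0249 0.0916] mid 0.058248618999970206 xmin 0.506231972716933
-0.0 1657 y [0.0252 0.0914] mid 0.05830624160785376 xmin 0.506304342581614
0.01 9337 y [0.0346 0.0831] mid 0.05881792684719093 xmin 0.5071982443487452
0.02 1135 y [0.0251 0.0942] mid 0.05964750477901236 xmin 0.513407921281723
((480.8075256347656, 57.158287048339844), (157.18251037597656, 60.53071975708008), 0.7703984379768372)
0.42 0.02642314987204502 0.08516128578707242 0.05579221782955872
0.44 0.026461545127755913 0.0861853754950046 0.05632346031138026
0.46 0.02656058230627966 0.08624848603462937 0.05640453417045452
0.48 0.027793851126485476 0.0862700047111882 0.057031927918836836
0.5 0.02779828206066933 0.08691306346480836 0.05735567276273884
0.52 0.0278879812459338 0.08754197317216286 0.057714977209048335
0.54 0.027643750564388066 0.08817302509887504 0.05790838783163155
[0.52801703 0.0589827  0.23734551] [-178.10389529    0.3496798  -178.57606479] 19.85 0.8056840362638742
[282.  75.] 2397 circle (426.80255126953125, 54.22688674926758) 20.19454574584961 bgr [56.6854 72.3442 81.6483]
[282. 142.] 2101 circle (476.1299743652344, 56.60919952392578) 20.8634090423584 bgr [50.6083 83.0014 89.6464]
```

View pics/w11.png

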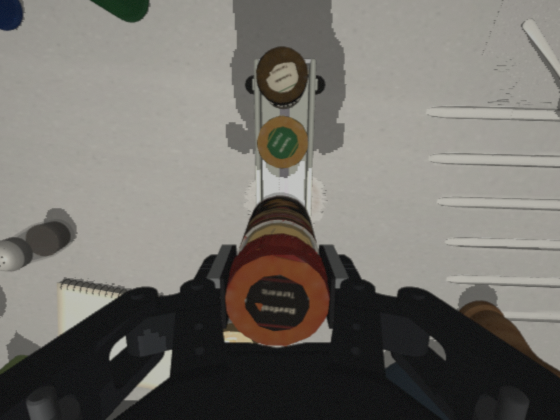

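Yellow is at (283,142) and black at (282,75), both in the lane. The red jar hangs at x=0.5266 and is 0.6 mm right of the lane centre. Lowering.

Request:
servo_tool([
  {"x": 0, "y": 0.6, "z": -35, "yaw": 0},
  {"x": 0, "y": 0.6, "z": -70, "yaw": 0},
  {"x": 0, "y": 0.6, "z": -95, "yaw": 0},
  {"x": 0, "y": 0.6, "z": -115, "yaw": 0},
  {"x": 0, "y": 0.6, "z": -128, "yaw": 0},
  {"x": 0, "y": 0.6, "z": -137, "yaw": 0},
  {"x": 0, "y": 0.6, "z": -142, "yaw": 0},
  {"x": 0, "y": 0.6, "z": -144.3, "yaw": 0},
  {"x": 0, "y": 0.6, "z": -144.5, "yaw": 0},
  {"x": 0, "y": 0.6, "z": -144.5, "yaw": 0},
])

```text
time: 21.15
ee_pos: [0.5283, 0.0594, 0.0935]
tcp_rot: [-178.1, 0.4, -178.6]
wrist_force: [0.7, -0.6, 2.8]
opening: 0.0406
```

Request:
servo_tool([
  {"x": 0, "y": 0, "z": 0, "yaw": 0},
  {"x": 0, "y": 0, "z": 0, "yaw": 0},
  {"x": 0, "y": 0, "z": 0, "yaw": 0},
  {"x": 0, "y": 0, "z": 0, "yaw": 0},
], grip=70)

```text
time: 21.65
ee_pos: [0.5283, 0.0594, 0.0935]
tcp_rot: [-178.1, 0.4, -178.6]
wrist_force: [0.3, -0.1, 0.7]
opening: 0.0703
```

Request:
servo_tool([
  {"x": 0, "y": 0, "z": 30, "yaw": 0},
  {"x": 0, "y": 0, "z": 75, "yaw": 0},
  {"x": 0, "y": 0, "z": 125, "yaw": 0},
  {"x": 20, "y": 1, "z": 157, "yaw": 0},
  {"x": 50, "y": 1.5, "z": 157, "yaw": 0},
  {"x": 75, "y": 2, "z": 157, "yaw": 0},
  {"x": 84, "y": 2, "z": 157, "yaw": 0},
  {"x": 84, "y": 2, "z": 157, "yaw": 0},
  {"x": 84, "y": 2, "z": 157, "yaw": 0},
], grip=85)

```text
time: 22.78
ee_pos: [0.6116, 0.0614, 0.2507]
tcp_rot: [-178.1, 0.4, -178.6]
wrist_force: [0.3, -0.3, -0.7]
opening: 0.085
```

```bash
python3 jars.py pics/w12.png
python3 - <<'E'
from h import *
K,M=pose("wrist");p,d=camera("wrist");P=cloud(K,M,d);P[d==0]=np.nan
X,Y,Z=P[...,0],P[...,1],P[...,2];m=(Z>.114)&(Z<.124)&(X>.57)&(X<.66)&(Y>.02)&(Y<.09)
t=P[m];print(len(t),cv2.minAreaRect((t[:,:2]*1000).astype(np.float32)))
E
```

```text
[0.61164357 0.06135338 0.25068385] [-178.10496963    0.40220285 -178.59999745] 22.775 0.38315282307304155
[283.  30.] 2596 circle (476.4460144042969, 56.41915512084961) 20.901697158813477 bgr [41.23   69.0393 74.9611]
[282. 100.] 2044 circle (527.4991455078125, 57.675682067871094) 20.637956619262695 bgr [31.4447 46.2578 75.6306]
[535. 292.] 377 circle (698.0115356445312, 308.46063232421875) 20.932310104370117 bgr [23.4881 32.7666 42.3263]
[ 84. 418.] 198 circle (880.029541015625, -159.21102905273438) 30.536235809326172 bgr [36.8081 38.3232 37.0657]
700 ((611.242431640625, 55.7457275390625), (26.682079315185547, 28.742345809936523), 2.275376319885254)
```

View pics/w12.png

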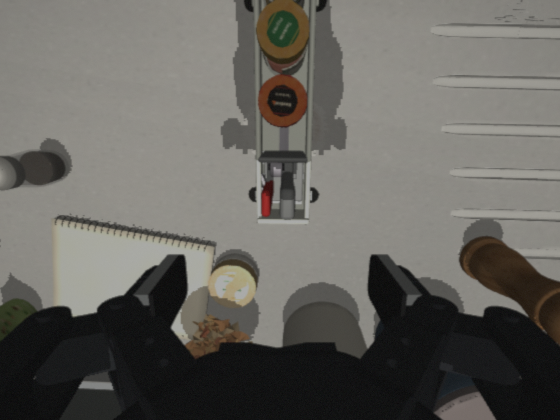

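Red stands at (0.5275, 0.0577) on the lane line, and the handle is at (0.6112, 0.0557), still caught. Now I'll grip the handle again.

Request:
servo_tool([
  {"x": 0, "y": 0.3, "z": -50, "yaw": 0},
  {"x": 0, "y": 0.3, "z": -100, "yaw": 0},
  {"x": 0, "y": 0.3, "z": -140, "yaw": 0},
  {"x": 0, "y": 0.3, "z": -153, "yaw": 0},
  {"x": 0, "y": 0.3, "z": -156, "yaw": 0},
  {"x": 0, "y": 0.3, "z": -156, "yaw": 0},
])

```text
time: 23.62
ee_pos: [0.6124, 0.0618, 0.0968]
tcp_rot: [-178.1, 0.6, -178.6]
wrist_force: [0.8, 0.5, 0.1]
opening: 0.0848
```

Request:
servo_tool([
  {"x": 0, "y": 0, "z": 0, "yaw": 0},
  {"x": 0, "y": 0, "z": 0, "yaw": 0},
  {"x": 0, "y": 0, "z": 0, "yaw": 0},
  {"x": 0, "y": 0, "z": 0, "yaw": 0},
  {"x": 0, "y": 0, "z": 0, "yaw": 0},
  {"x": 0, "y": 0, "z": 0, "yaw": 0},
], grip=0, grip_force=35)

```text
time: 24.38
ee_pos: [0.6122, 0.0621, 0.0979]
tcp_rot: [-178.2, 0.6, -178.6]
wrist_force: [-4.5, 0.2, 7.8]
opening: 0.0188
```

```bash
python3 jars.py pics/w13.png
```

```text
[0.61224754 0.06212238 0.09788543] [-178.18669945    0.58502264 -178.58482249] 24.375 0.06643212276797011
[272.  64.] 12901 circle (527.6180419921875, 57.498268127441406) 20.610654830932617 bgr [36.873  54.743  90.0036]
[282. 272.] 1451 circle (605.224365234375, 60.90843963623047) 23.000354766845703 bgr [44.1571 45.1061 52.1234]
```

View pics/w13.png

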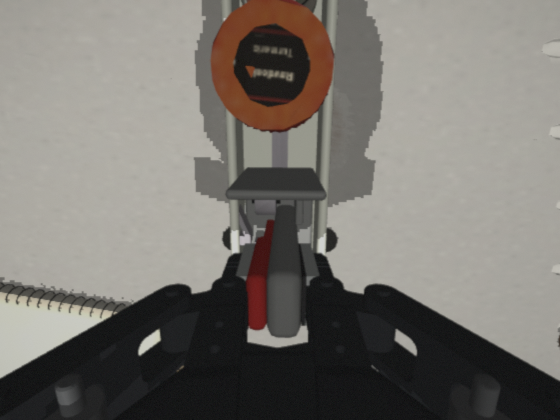

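The fingers now carry the spring (-4.5 N in x), so the catch is free. Coming forward slowly.

Request:
servo_tool([
  {"x": -3, "y": -0.1, "z": 0, "yaw": 0},
  {"x": -6, "y": -0.1, "z": 0, "yaw": 0},
  {"x": -9, "y": -0.2, "z": 0, "yaw": 0},
  {"x": -12, "y": -0.3, "z": 0, "yaw": 0},
  {"x": -15, "y": -0.3, "z": 0, "yaw": 0},
  {"x": -18, "y": -0.4, "z": 0, "yaw": 0},
  {"x": -21, "y": -0.5, "z": 0, "yaw": 0},
  {"x": -24, "y": -0.5, "z": 0, "yaw": 0},
  {"x": -27, "y": -0.6, "z": 0, "yaw": 0},
  {"x": -30, "y": -0.7, "z": 0, "yaw": 0},
  {"x": -33, "y": -0.7, "z": 0, "yaw": 0},
  {"x": -36, "y": -0.8, "z": 0, "yaw": 0},
])

```text
time: 25.92
ee_pos: [0.5761, 0.0613, 0.0979]
tcp_rot: [-178.2, 0.6, -178.6]
wrist_force: [-3.3, 0.4, 3.2]
opening: 0.0187
```

```bash
python3 jars.py pics/w14.png
```

```text
[0.57610697 0.06134602 0.09792114] [-178.18935595    0.59395893 -178.58246223] 25.925 3.604546670575694
[272.  37.] 9160 circle (478.01904296875, 56.076881408691406) 20.966909408569336 bgr [51.1231 85.1085 89.6499]
[269. 150.] 10341 circle (518.9631958007812, 56.37376403808594) 20.53472328186035 bgr [38.1615 56.5045 92.8772]
[281. 271.] 1421 circle (569.0078125, 60.09357452392578) 22.978790283203125 bgr [44.3793 45.2632 52.6925]
```

View pics/w14.png

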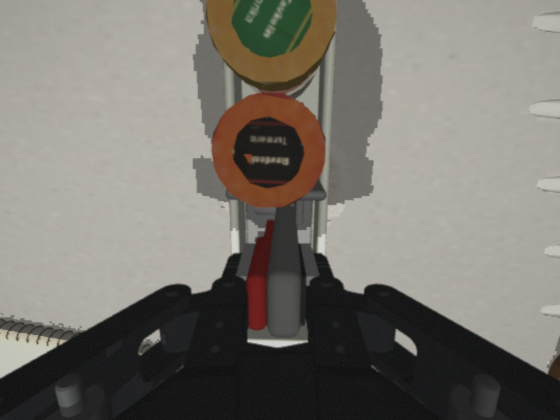

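Red (at x=0.519) now touches yellow (0.478), both upright. About 10 to 12 mm remain.

Request:
servo_tool([
  {"x": -2, "y": 0, "z": 0, "yaw": 0},
  {"x": -4, "y": -0.1, "z": 0, "yaw": 0},
  {"x": -6, "y": -0.1, "z": 0, "yaw": 0},
  {"x": -8, "y": -0.2, "z": 0, "yaw": 0},
  {"x": -9, "y": -0.2, "z": 0, "yaw": 0},
  {"x": -10, "y": -0.2, "z": 0, "yaw": 0},
  {"x": -10, "y": -0.2, "z": 0, "yaw": 0},
])

```text
time: 26.85
ee_pos: [0.5657, 0.0612, 0.0979]
tcp_rot: [-178.2, 0.6, -178.6]
wrist_force: [-3.3, 0.0, 3.4]
opening: 0.019
```

```bash
python3 jars.py pics/w15.png
```

```text
[0.5656837  0.06115476 0.0979282 ] [-178.18832919    0.56673683 -178.58050957] 26.85 0.20558934893397474
[270.  39.] 9695 circle (468.6127014160156, 55.723812103271484) 20.780418395996094 bgr [51.4877 85.551  89.662 ]
[267. 150.] 10323 circle (508.6920166015625, 55.12346267700195) 20.320711135864258 bgr [38.0888 56.4381 92.8865]
[282. 272.] 1420 circle (558.923583984375, 59.89997863769531) 23.032272338867188 bgr [44.1387 45.0606 52.1993]
```

Request:
servo_tool([
  {"x": -0.7, "y": 0, "z": 0, "yaw": 0},
  {"x": -1.4, "y": 0, "z": 0, "yaw": 0},
  {"x": -2, "y": 0, "z": 0, "yaw": 0},
  {"x": -2, "y": 0, "z": 0, "yaw": 0},
])

```text
time: 27.4
ee_pos: [0.5642, 0.0611, 0.098]
tcp_rot: [-178.2, 0.6, -178.6]
wrist_force: [3.3, -1.2, -0.0]
opening: 0.0191
```

The force reversed (+3.3 N), so the row is seated against the lip. Release.

Request:
servo_tool([
  {"x": 0, "y": 0, "z": 0, "yaw": 0},
  {"x": 0, "y": 0, "z": 0, "yaw": 0},
  {"x": 0, "y": 0, "z": 0, "yaw": 0},
  {"x": 0, "y": 0, "z": 0, "yaw": 0},
  {"x": 0, "y": 0, "z": 0, "yaw": 0},
], grip=75)

```text
time: 28.02
ee_pos: [0.5642, 0.0612, 0.098]
tcp_rot: [-178.2, 0.6, -178.6]
wrist_force: [0.1, -1.0, 0.4]
opening: 0.0748
```

Request:
servo_tool([
  {"x": 0, "y": 0, "z": 25, "yaw": 0},
  {"x": 0, "y": 0, "z": 65, "yaw": 0},
  {"x": 0, "y": 0, "z": 115, "yaw": 0},
  {"x": 0, "y": 0, "z": 155, "yaw": 0},
  {"x": -20, "y": 0, "z": 160, "yaw": 0},
  {"x": -40, "y": 0, "z": 160, "yaw": 0},
  {"x": -40, "y": 0, "z": 160, "yaw": 0},
  {"x": -40, "y": 0, "z": 160, "yaw": 0},
])

```text
time: 29.02
ee_pos: [0.5247, 0.0612, 0.258]
tcp_rot: [-178.2, 0.7, -178.6]
wrist_force: [-0.0, -0.0, 0.0]
opening: 0.075
```

```bash
python3 jars.py pics/w16.png
python3 - <<'E'
from h import *
K,M=pose("wrist");p,d=camera("wrist");P=cloud(K,M,d);P[d==0]=np.nan
X,Y,Z=P[...,0],P[...,1],P[...,2];m=(Z>.114)&(Z<.124)&(X>.535)&(X<.63)&(Y>.02)&(Y<.09)
t=P[m];print("handle",len(t),cv2.minAreaRect((t[:,:2]*1000).astype(np.float32)))
p,d=camera('side');cv2.imwrite('pics/s16.png',cv2.resize(p[140:290,200:380,::-1],None,fx=4,fy=4))
E
```

```text
[0.52468007 0.06124167 0.25796239] [-178.18751933    0.65667175 -178.57355207] 29.025 0.6774595940884193
[279. 126.] 5432 circle (466.2890930175781, 53.2275505065918) 60.724037170410156 bgr [43.0462 62.8203 78.5893]
[454. 412.] 409 circle (772.435791015625, 263.8441467285156) 32.617332458496094 bgr [35.0098 30.9658 25.89  ]
handle 580 ((561.8823852539062, 54.732242584228516), (26.498552322387695, 28.505788803100586), 2.132082462310791)
```

View pics/w16.png

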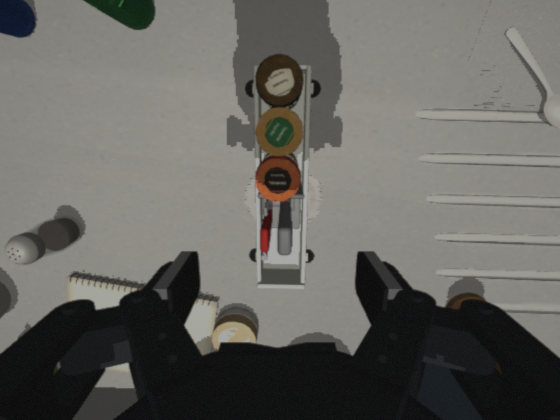

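View pics/s16.png

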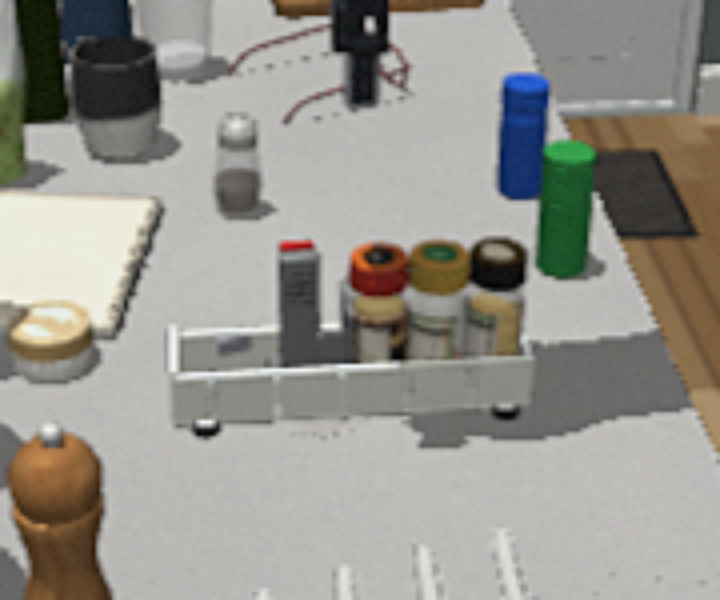

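All three jars stand together against the lip, and the handle position gives a joint value of about 0.117. I'll check the jars' offsets from the lane's middle line before handing in.

Run:
```python
from h import *
K,M=pose("wrist");p,d=camera("wrist");P=cloud(K,M,d);P[d==0]=np.nan
X,Y,Z=P[...,0],P[...,1],P[...,2]
q=P[(Z>.036)&(Z<.045)&(X>.40)&(X<.65)&(Y>.01)&(Y<.1)]
r=cv2.minAreaRect((q[:,:2]*1000).astype(np.float32));print(r)
a=np.radians(1.3);cx,cy=r[0]
for n,x in(("black",.4265),("yel",.468),("red",.5075)):
    t=P[(Z>.1055)&(Z<.1165)&(abs(X-x)<.0185)&(abs(Y-.056)<.03)]
    y=np.nanpercentile(t[:,1],[.5,99.5])*1000; print(n,y,y.mean(),"off lane mm",y.mean()-(cy+(x*1000-cx)*np.tan(a)),"z",np.nanmedian(t[:,2]))
o=get_obs();print(o['time'],o['wrist_force'])
```

```text
((525.3508911132812, 57.714969635009766), (246.91204833984375, 60.71076965332031), 1.3008193969726562)
black [35.4963376  73.39290465] 54.44462112911144 off lane mm -1.0271079760452935 z 0.11094659365272241
yel [35.8201183  74.67661286] 55.24836557855184 off lane mm -1.1651302718557446 z 0.11125447621706308
red [35.9477281  74.21026137] 55.07899473181905 off lane mm -2.2308815146706635 z 0.11073636477633475
29.225 [ 0.23386519 -0.15966976  0.0342105 ]
```

All offsets are within 2.3 mm and the jar tops are at about 111 mm, which is upright on the lane floor. The arm is clear, so I'll hand in.

```bash
python3 -c "
from workcell import *
print(job_done())"
```

```text
the job is handed in; nothing more can be done
None
```

The tray is restocked and the job was handed in at about 29 s. `job_done()` gave no verdict, so the results below rest on my own last checks.

**What I did:**
- I squeezed the handle, drew the pusher to its end stop, and let go. It settled on its catch at about 0.166.
- I set the yellow jar upright in the lane behind the black one, then the red jar behind yellow.
- I squeezed the handle again and let the pusher forward slowly, about 25 mm/s or less. The force on the fingers reversed when the row seated against the lip, and I released there.

**Last checks:**
- **Jars:** all three are upright and touching. They sit 1.0 mm (black), 1.2 mm (yellow) and 2.2 mm (red) right of the lane's middle line, with tops at about 111 mm.
- **Pusher:** it reads about 0.117, judged from the handle position in the wrist camera.
- **Robot and bystanders:** the gripper is clear with no force on the wrist. The shaker, pot and mill look untouched in the last pictures; I did not re-measure them.

**What disagreed or went wrong:**
- The wrist and top cameras differed by about 3.5 mm in y, so I used the middle value for the jar picks and measured jar and lane in one wrist view for placing.
- My first yaw ran into the last joint's limit. I turned the gripper half a turn, and it kept a tilt of about 2° from then on.
- One gripper-closing call was refused for its format, and I repeated it.

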